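# Put a clamping stack back into its storage nests

### The arm

A 7-joint arm with a two-finger parallel gripper is mounted at the origin on the work surface. World frame = base frame: x ahead of the robot, y to its left, z up, the work surface at z = 0. Lengths are in m, angles in rad, forces in N, time in s.
With the tool pointing down it reaches from about 0.425 to 0.875 m from the base axis. Payload 8.4 kg.
Tool frame: the origin (TCP) lies between the finger pads; the fingertips stand 25 mm ahead of it and the grasp point (between the pads) lies 6 mm ahead of it; z points along the fingers, y is the direction in which the jaws open and shut (so a half turn about z gives the same grasp; the last joint's range is limited). The gripper opens to 87 mm and grips with 3 to 60 N. Pads are 19 mm wide; open, the fingers measure 117 mm over their backs; the gripper's body (75 mm by 190 mm) begins 51 mm behind the grasp point.
Start: joints at [1.029, 0.333, 0.04, 1.465, -0.013, 1.343, -0.059], TCP at [0.278, -0.587, 0.248] pointing down, gripper open.
Joint ranges: [-2.58, 2.58], [-0.38, 2.09], [-1.3, 1.39], [0.25, 2.4], [-1.5, 4.64], [0.08, 2.09], [-2.65, 2.65]. Speed limits (rad/s): [2.22, 2.22, 2.79, 2.79, 3.14, 3.14, 3.14].

### API

Orientations are given as a unit quaternion [x, y, z, w].
In Python, from workcell import robot, capture gives the robot as it stands. The module is installed in compiled form; this text tells all that it offers.
- The arm moves only by the tool apply_moves, never from a script. Its argument "series" is text: rows parted by semicolons, each of 7 numbers parted by spaces: the shift along the tool's x, y, z in units of 30 mm (1.0 is 30 mm), then the turn, a rotation vector about the tool's x, y, z in units of 6 degrees (1.0 is 6 degrees), then the opening, from 0 (shut) to 1 (fully open). A call has 1 to 20 rows; each row is the pose to reach, as a shift and turn from the pose measured when the call began, along the tool's axes at that moment; what a row does not reach only later rows make up. A row lasts 1/10 s, in which the tool goes at most 50 mm and 8.59 degrees, less where a joint would pass 70% of its speed; a pose out of reach is approached as far as the arm can. A call with a gripper value outside its range is refused whole. The fingers move at their own pace and stop on an object; "grip_force" is the grip in N (left out, the last holds). Time passes only in rows, so rows that repeat a pose let the fingers close. It gives the time, the measured TCP pose, the force and the opening at its end, in the units of the state.
- robot.state(): the state, without advancing time (a new reading comes with each control period).
- capture(name): name is "scene" or "top" or "wrist"; returns a dict with "image" (384x512x3 uint8, blue, green, red), "range_z" (384x512 float32, m along the optical axis (not along the pixel's ray), 0 where there is no reading), "fx", "fy", "cx", "cy" (pixels), "world_to_cam" (4x4, takes a point from world to camera coordinates). Camera axes: x right, y down, z forward; pixel columns grow to the right and rows downward; lengths in m; the calibration is good to about 2 mm. A picture is of the moment at which its call begins.
- robot.close_job(): hands the job in, once; it reports no verdict.
The state is a dict: "time_s": time; "qpos": joint angles; "qvel": joint speeds; "joint_efforts": joint torques, N m; "ee_pos": TCP position; "tcp_rot": TCP orientation; "contact_force": force on the tool from outside, world axes, zero at the start; "ft_torque": the same for the moment, N m; "width": opening from 0.0 (shut) to 1.0 (fully open).
Only numpy, scipy, OpenCV 4.12 (cv2) and the standard library are available. Lean on these libraries where they do the work, as an engineer would, in place of code of your own. Each camera call takes 0.05 s, during which the arm holds its last target. There are 200 camera calls.

### The job

Take the stack of clamping parts on the bench apart from the top down, one part at a time, and put each one flat into the grey nest whose recess has its shape: the hexagon nut, then the round spacer, then the square riser block, then the oblong clamp plate. Keep every part upright and set it down rather than dropping it. Leave the loose collet nut and the stop block standing between the nests where they are.

Things in the scene. Friction and masses are not known exactly. Their poses are not given: they have to be found in the camera images.
- hex_nut: Tall bright steel hexagon nut, top of the stack. Part of the stack: standing upright, origin at the centre of its underside, z up, 24 mm high, flat top, plain sides. 24 mm across the flats (one pair of flats faces along its x axis, the others every 60 degrees), 28 mm across corners, dark bore in the top, 0.05 to 0.1 kg.
- round_spacer: Dark steel round spacer, under the nut. Part of the stack: standing upright, origin at the centre of its underside, z up, 24 mm high, flat top, plain sides. 36 mm diameter, 0.12 to 0.2 kg.
- riser_block: Aluminium square riser block with small holes, under the round spacer. Part of the stack: standing upright, origin at the centre of its underside, z up, 24 mm high, flat top, plain sides. 44 mm along x and y, 0.24 to 0.36 kg.
- clamp_plate: Dark steel oblong clamp plate with two holes, bottom of the stack, resting on the bench. Part of the stack: standing upright, origin at the centre of its underside, z up, 24 mm high, flat top, plain sides. 80 mm along x, 58 mm along y, 0.48 to 0.72 kg.
- nut_nest: Grey plastic storage nest fixed to the bench, 10 mm thick, origin at the centre of its underside. Its recess is open at the top, centred, 7 mm deep with a dark floor 3 mm above the bench, and leaves 8 mm of room on every side of its part. Six-sided nest, 56 mm across flats outside, six-sided recess 40 mm across flats (flats face along x and every 60 degrees).
- spacer_nest: Grey plastic storage nest fixed to the bench, 10 mm thick, origin at the centre of its underside. Its recess is open at the top, centred, 7 mm deep with a dark floor 3 mm above the bench, and leaves 8 mm of room on every side of its part. 72 mm square outside with a round recess of 52 mm diameter.
- riser_nest: Grey plastic storage nest fixed to the bench, 10 mm thick, origin at the centre of its underside. Its recess is open at the top, centred, 7 mm deep with a dark floor 3 mm above the bench, and leaves 8 mm of room on every side of its part. 76 mm square outside with a square recess of 60 mm (sides along its x and y).
- plate_nest: Grey plastic storage nest fixed to the bench, 10 mm thick, origin at the centre of its underside. Its recess is open at the top, centred, 7 mm deep with a dark floor 3 mm above the bench, and leaves 8 mm of room on every side of its part. 112 mm (x) by 90 mm (y) outside with an oblong recess of 96 mm (x) by 74 mm (y).
- collet_nut: Bystander, to be left alone: loose dark round collet nut standing on the bench, 32 mm diameter, 34 mm high, narrower at the top; origin at the centre of its underside.
- stop_block: Bystander, to be left alone: loose dark steel L-shaped stop block on the bench, 30 mm (x) by 22 mm (y), 20 mm high with a step up to 34 mm at its +x end; origin at the centre of its underside.
Things that resemble listed ones, but are neither listed nor needed, are in the scene too. Leave any turquoise look-alike of the round_spacer alone.

How it is judged:
By the outcome, as a careful person would: the job done as asked, in the order asked, and still so for the second after the job is handed in, with the robot touching nothing.
It also fails if it takes over 99 s, if anything falls off the work surface, if the arm or the gripper's body presses on something with over 40 N, if the wrist force passes 120 N, or if a joint passes its speed limit or range.

## Working session

There is one attempt and no reset: what is moved stays moved. The work goes in short steps, Python scripts to look and compute and a tool call to move; the robot and the scene stay as the last step left them, time stands still between calls to the robot, and variables do not carry over. Pictures are saved under pics/ and viewed, about 12 in all and at most 16, crops included, and the job is handed in when it is done.

Besides the shell and the picture viewer there is one more tool, called in YAML: its name, and indented under it one key for each argument. apply_moves: Moves the arm, as the interface text tells. Its arguments: {"type":"object","properties":{"series":{"type":"string"},"grip_force":{"type":"number"}},"required":["series"]}

```bash
mkdir -p pics
cat > h.py <<'E'
import numpy as np, cv2
from workcell import robot, capture
def snap(n,f):
    c=capture(n); cv2.imwrite('pics/'+f+'.png',c['image']); np.savez('/tmp/'+f,**c); return c
def load(f): return dict(np.load('/tmp/'+f+'.npz'))
def cloud(c):
    z=c['range_z']; v,u=np.mgrid[:z.shape[0],:z.shape[1]]
    p=np.stack([(u-c['cx'])/c['fx']*z,(v-c['cy'])/c['fy']*z,z],-1)
    T=np.linalg.inv(c['world_to_cam']); return p@T[:3,:3].T+T[:3,3]
def ray(c,u,v,h):
    T=np.linalg.inv(c['world_to_cam']); d=T[:3,:3]@np.array([(u-c['cx'])/c['fx'],(v-c['cy'])/c['fy'],1]); o=T[:3,3]
    return o+d*(h-o[2])/d[2]
E
python3 - <<'E'
from h import *
a=snap('scene','scene0');b=snap('top','top0')
for c in(a,b): print(np.linalg.inv(c['world_to_cam']).round(3).tolist(),c['fx'])
cv2.imwrite('pics/both.png',cv2.resize(np.vstack([a['image']]),(800,600)))
cv2.imwrite('pics/topb.png',cv2.resize(b['image'],(800,600)))
print(robot.state())
E
```

```text
[[0.853, 0.358, -0.379, 0.803], [0.521, -0.556, 0.648, -0.454], [0.021, -0.75, -0.661, 0.529], [0.0, 0.0, 0.0, 1.0]] 355.751469330325
[[-0.036, -0.97, 0.239, 0.336], [-0.999, 0.034, -0.012, -0.002], [0.004, -0.239, -0.971, 0.948], [0.0, 0.0, 0.0, 1.0]] 415.83758036572
{'time_s': 0.1, 'qpos': array([ 1.02879488,  0.33385011,  0.03985288,  1.46620327, -0.01338074,
        1.34327917, -0.05848055]), 'qvel': array([-0.00129555, -0.00269173, -0.00043347, -0.00102367, -0.00151161,
       -0.00080244, -0.00047883]), 'joint_efforts': array([ 3.18037171e-03, -6.57814550e+01,  1.33912113e+00, -4.04717696e+01,
       -5.97164221e-02,  4.08514543e-02,  1.01475387e-04]), 'ee_pos': array([ 0.2783232 , -0.58696454,  0.24673152]), 'tcp_rot': array([ 9.75587557e-01,  2.19609599e-01, -2.15447537e-04, -7.05014126e-04]), 'contact_force': array([-0.29307682,  0.65455464,  1.69863844]), 'ft_torque': array([ 0.03656066, -0.05354936, -0.000533  ]), 'width': 1.0068771854113707}
```

View pics/both.png

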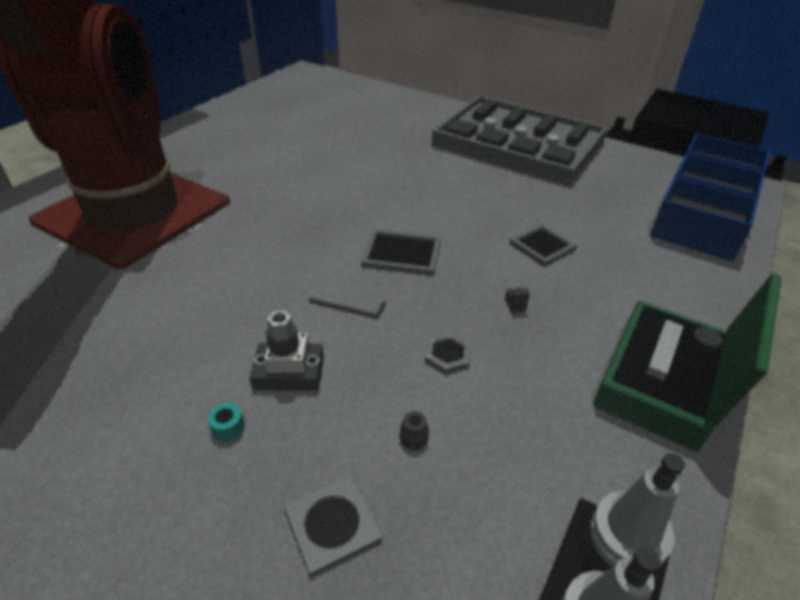

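View pics/topb.png

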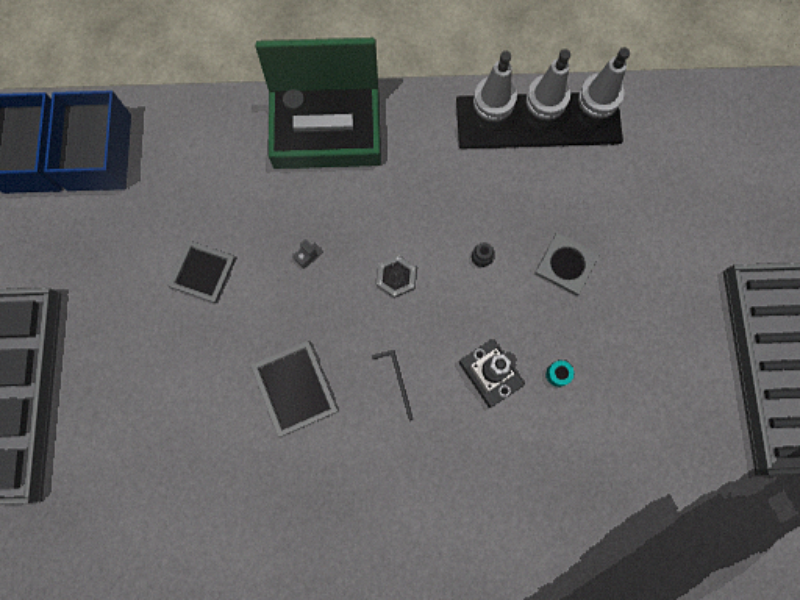

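Top view (800x600): stack at (492,370), turquoise look-alike at (560,373), hex nest (397,277), round nest (567,264), square nest (203,272), plate nest (296,388), collet nut (483,254), stop block (307,253). Next I measure these.

```bash
cat > m.py <<'E'
from h import *
def levels(f,x0,x1,y0,y1,hs,tol=.006):
    c=load(f);P=cloud(c);ok=(c['range_z']>0)&(P[...,0]>x0)&(P[...,0]<x1)&(P[...,1]>y0)&(P[...,1]<y1)
    for h in hs:
        m=ok&(abs(P[...,2]-h)<tol); q=P[m][:,:2]
        if len(q)<8: print(h,len(q));continue
        r=cv2.minAreaRect((q*1000).astype(np.float32)); print(h,len(q),'med z',np.median(P[m][:,2]).round(4),'mean',q.mean(0).round(4),'rect',np.round(r[0],1),np.round(r[1],1),round(r[2],1))
E
python3 - <<'E'
from m import *
c=load('top0');P=cloud(c)
s=512/800
for n,u,v in [('stack',492,370),('turq',560,373),('hexN',397,277),('rndN',567,264),('sqN',203,272),('plN',296,388),('collet',483,254),('stop',307,253)]:
    print(n,P[int(v*s),int(u*s)].round(3))
q=P[int(470*s),int(300*s)-5:int(300*s)+5,2];print('bench z',q.mean(),q.std())
x,y=P[int(370*s),int(490*s)][:2]
levels('top0',x-.06,x+.06,y-.06,y+.06,[.024,.048,.072,.096])
im=c['image']
def crop(u,v,r=40):
    u,v=int(u*s),int(v*s);return cv2.resize(im[v-r:v+r,u-r:u+r],(400,300) if 0 else (300,300),interpolation=cv2.INTER_CUBIC)
cv2.imwrite('pics/crops.png',np.vstack([np.hstack([crop(497,370,32),crop(397,277,32)]),np.hstack([crop(567,264),crop(203,272)])]))
E
```

```text
stack [ 0.451 -0.125  0.085]
turq [ 0.451 -0.231  0.027]
hexN [ 0.607 -0.004  0.003]
rndN [ 0.619 -0.261  0.007]
sqN [0.623 0.289 0.008]
plN [0.445 0.148 0.004]
collet [ 0.629 -0.132  0.037]
stop [0.643 0.129 0.029]
bench z 0.0023692967569117207 0.0021386960239016027
0.024 494 med z 0.0247 mean [ 0.4508 -0.1328] rect [ 455.5 -134.1] [79.7 59.1] 30.8
0.048 178 med z 0.0486 mean [ 0.4552 -0.1254] rect [ 456.6 -131.9] [43.6 44.1] 31.1
0.072 99 med z 0.0727 mean [ 0.4502 -0.1288] rect [ 453.  -131.1] [34.7 27. ] 34.4
0.096 124 med z 0.0966 mean [ 0.4565 -0.1354] rect [ 457.  -135.3] [25.9 23.2] 42.5
```

View pics/crops.png

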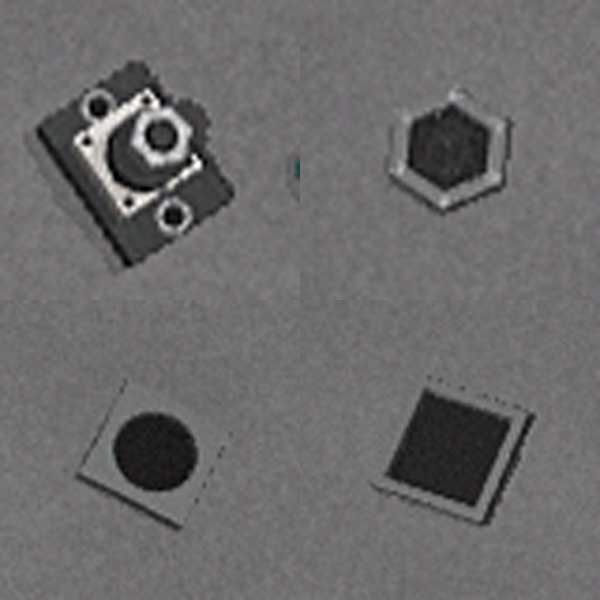

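```bash
cat > n.py <<'E'
from m import *
def nests(f,lst):
    c=load(f);P=cloud(c);g=cv2.cvtColor(c['image'],cv2.COLOR_BGR2GRAY)
    for n,x,y,R in lst:
        near=(np.hypot(P[...,0]-x,P[...,1]-y)<R)&(c['range_z']>0)
        rim=near&(P[...,2]>.0072)&(P[...,2]<.014)
        k=cv2.morphologyEx(rim.astype(np.uint8),cv2.MORPH_OPEN,np.ones((2,2)))
        l,cc,st,_=cv2.connectedComponentsWithStats(k); i=1+np.argmax(st[1:,4]); q=P[cc==i][:,:2]*1000
        r=cv2.minAreaRect(q.astype(np.float32))
        d=(near&(g<60)&(P[...,2]<.009)).astype(np.uint8); d=cv2.morphologyEx(d,cv2.MORPH_OPEN,np.ones((3,3)))
        l,cc,st,_=cv2.connectedComponentsWithStats(d); i=1+np.argmax(st[1:,4])
        ct=max(cv2.findContours((cc==i).astype(np.uint8),0,cv2.CHAIN_APPROX_NONE)[0],key=len)[:,0]
        w=np.array([ray(c,u,v,.0065)[:2] for u,v in ct])*1000
        r2=cv2.minAreaRect(w.astype(np.float32)); z=(w-r2[0])@[1,1j]
        print(n,'rim',np.round(r[0],1),np.round(r[1],1),round(r[2],1),'| dark',np.round(r2[0],1),np.round(r2[1],1),round(r2[2],1),'hexphase',round(np.degrees(np.angle((abs(z)**3*np.exp(6j*np.angle(z))).sum()))/6,1))
E
python3 - <<'E'
from n import *
nests('top0',[('hexN',.607,-.004,.045),('rndN',.619,-.261,.06),('sqN',.623,.289,.065),('plN',.445,.148,.085)])
c=load('top0');P=cloud(c)
m=((P[...,2]>.085)&(np.hypot(P[...,0]-.457,P[...,1]+.135)<.03)).astype(np.uint8)
ct=max(cv2.findContours(m,0,cv2.CHAIN_APPROX_NONE)[0],key=len)[:,0]
w=np.array([ray(c,u,v,.096)[:2] for u,v in ct])*1000
ce=cv2.minEnclosingCircle(w.astype(np.float32));z=(w-ce[0])@[1,1j];print(ce,np.degrees(np.angle((abs(z)**3*np.exp(6j*np.angle(z))).sum()))/6)
snap('wrist','w0');c=load('w0');print(np.linalg.inv(c['world_to_cam']).round(3).tolist(),c['fx'])
E
```

```text
hexN rim [488.2   8.7] [ 55.8 299.6] 83.4 | dark [608.7  -2.1] [37.7 39.2] 88.0 hexphase -8.6
rndN rim [ 481.2 -161.5] [ 78.2 424.3] 52.7 | dark [ 618.3 -263. ] [47.4 47.9] 84.8 hexphase -29.9
sqN rim [506.7 147.2] [445.5  82.3] 51.6 | dark [625.6 291. ] [59.7 59.8] 69.0 hexphase -14.2
plN rim [393.7 116.1] [249.3  82.2] 45.7 | dark [444.5 150.6] [94.8 73.5] 21.7 hexphase -8.7
((456.0133056640625, -135.33297729492188), 13.897769927978516) -19.584530703366898
[[0.429, -0.861, -0.272, 0.353], [-0.903, -0.41, -0.128, -0.551], [-0.001, 0.3, -0.954, 0.384], [0.0, 0.0, 0.0, 1.0]] 271.9940909845704
```

```bash
cat >> h.py <<'E'
from scipy.spatial.transform import Rotation as Ro
def to(x,y,z,psi):
    "mm, deg (direction of jaw axis)"
    s=robot.state(); R=Ro.from_quat(s['tcp_rot']); a=np.radians(psi+90)
    if np.sin(a-np.arctan2(*R.as_matrix()[[1,0],0]))is None: pass
    T=Ro.from_matrix(np.array([[np.cos(a),np.sin(a),0],[np.sin(a),-np.cos(a),0],[0,0,-1]]))
    d=R.inv().apply(np.array([x,y,z])/1000-s['ee_pos'])/.03; r=(R.inv()*T).as_rotvec(degrees=True)/6
    print('MOVE',d.round(3),r.round(3),'| at',(s['ee_pos']*1000).round(1),'F',s['contact_force'].round(1),'w',round(s['width'],3),'t',round(s['time_s'],2))
E
sed -i '/is None/d' h.py
python3 -c "
from h import *
to(456,-135,230,-49.6)"
```

```text
MOVE [ 11.806 -11.077   0.575] [-1.200e-02 -1.000e-03 -2.506e+00] | at [ 278.3 -587.   246.8] F [ 0.5 -0.6 -0.6] w 0.999 t 0.15
```

apply_moves:
  series: "1.2 -1.1 0 0 0 -0.3 1;2.4 -2.2 0.1 0 0 -0.6 1;3.5 -3.3 0.2 0 0 -0.8 1;4.7 -4.4 0.2 0 0 -1 1;5.9 -5.5 0.3 0 0 -1.3 1;7.1 -6.6 0.35 0 0 -1.5 1;8.3 -7.8 0.4 0 0 -1.8 1;9.4 -8.9 0.5 0 0 -2 1;10.6 -10 0.5 0 0 -2.3 1;11.8 -11.1 0.6 0 0 -2.5 1;11.8 -11.1 0.6 0 0 -2.5 1;11.8 -11.1 0.6 0 0 -2.5 1;11.8 -11.1 0.6 0 0 -2.5 1;11.8 -11.1 0.6 0 0 -2.5 1"

```text
time_s: 1.55
ee_pos: [0.455, -0.1359, 0.2291]
tcp_rot: [0.939, 0.344, -0.0, -0.001]
contact_force: [-0.8, -1.3, 0.1]
width: 1.0
```

```bash
cat > st.py <<'E'
from m import *
def hexfit(f,h,x,y,R=.025,tol=.01):
    c=load(f);P=cloud(c); m=((P[...,2]>h-tol)&(P[...,2]<h+tol)&(np.hypot(P[...,0]-x,P[...,1]-y)<R)).astype(np.uint8)
    ct=max(cv2.findContours(m,0,cv2.CHAIN_APPROX_NONE)[0],key=len)[:,0]
    w=np.array([ray(c,u,v,h)[:2] for u,v in ct])*1000
    ce=cv2.minEnclosingCircle(w.astype(np.float32));z=(w-ce[0])@[1,1j];print('circ',np.round(ce[0],1),round(ce[1],2),'phase',np.degrees(np.angle((abs(z)**3*np.exp(6j*np.angle(z))).sum()))/6)
E
python3 - <<'E'
from st import *
c=snap('wrist','w1')
to(456,-135,230,-49.6)
levels('w1',.38,.53,-.21,-.06,[.024,.048,.072,.096])
hexfit('w1',.096,.456,-.135)
cv2.imwrite('pics/w1b.png',cv2.resize(c['image'],(800,600)))
E
```

```text
MOVE [ 0.04  -0.    -0.028] [-0.013 -0.    -0.029] | at [ 455.1 -135.8  229.2] F [ 0.2 -0.6  1.1] w 1.003 t 1.6
0.024 1197 med z 0.0236 mean [ 0.4629 -0.1293] rect [ 455.2 -134.3] [79.9 58. ] 31.1
0.048 548 med z 0.0477 mean [ 0.4635 -0.1245] rect [ 456.8 -131.9] [43.4 44. ] 31.5
0.072 294 med z 0.0717 mean [ 0.4585 -0.1273] rect [ 457.  -131.6] [28.4 35.2] 52.7
0.096 474 med z 0.0958 mean [ 0.4571 -0.1354] rect [ 456.8 -135.6] [26.8 23.1] 40.6
circ [ 457.4 -135.1] 14.6 phase -18.274562314025054
```

View pics/w1b.png

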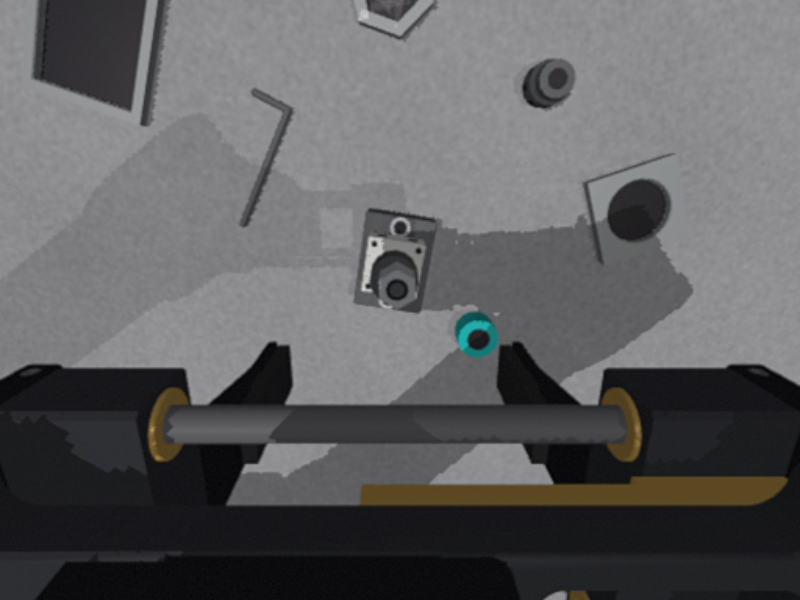

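Wrist view: the nut, bright hexagon on the stack, is at (396,288). Things it could be confused with are the collet nut (549,83) and the turquoise ring (477,333). The stack nut matches the description, and its depth of 96 mm confirms it. Descending now.

```bash
python3 -c "
from h import *
to(457,-135.2,106,-49)"
```

```text
MOVE [0.061 0.032 4.106] [-0.013 -0.    -0.129] | at [ 455.1 -135.8  229.2] F [ 0.2 -0.6  1.1] w 1.003 t 1.6
```

apply_moves:
  series: "0.06 0.03 0.8 0 0 -0.13 0.9;0.06 0.03 1.6 0 0 -0.13 0.8;0.06 0.03 2.4 0 0 -0.13 0.7;0.06 0.03 3.1 0 0 -0.13 0.6;0.06 0.03 3.7 0 0 -0.13 0.5;0.06 0.03 4.1 0 0 -0.13 0.45;0.06 0.03 4.1 0 0 -0.13 0.45;0.06 0.03 4.1 0 0 -0.13 0.4;0.06 0.03 4.1 0 0 -0.13 0.36;0.06 0.03 4.1 0 0 -0.13 0.32;0.06 0.03 4.1 0 0 -0.13 0.28;0.06 0.03 4.1 0 0 -0.13 0.25;0.06 0.03 4.1 0 0 -0.13 0.22;0.06 0.03 4.1 0 0 -0.13 0.2;0.06 0.03 4.1 0 0 -0.13 0.2;0.06 0.03 4.1 0 0 -0.13 0.2"
  grip_force: 15

```text
time_s: 3.2
ee_pos: [0.4572, -0.1353, 0.1065]
tcp_rot: [0.937, 0.35, 0.0, -0.0]
contact_force: [-0.4, -1.0, 5.1]
width: 0.272
```

```bash
python3 -c "
from h import *
to(457,-135.2,106,-49)
to(457,-135.2,140,-49)"
```

```text
MOVE [-0.004 -0.007  0.018] [-0.007 -0.003  0.001] | at [ 457.2 -135.3  106.5] F [-0.4 -1.   5.1] w 0.272 t 3.2
MOVE [-0.003 -0.008 -1.115] [-0.007 -0.003  0.001] | at [ 457.2 -135.3  106.5] F [-0.4 -1.   5.1] w 0.272 t 3.2
```

apply_moves:
  series: "0 0 0 0 0 0 0.1;0 0 0 0 0 0 0.1;0 0 -0.2 0 0 0 0.1;0 0 -0.6 0 0 0 0.1;0 0 -1.2 0 0 0 0.1;0 0 -2 0 0 0 0.1;0 0 -2.6 0 0 0 0.1;0 0 -3 0 0 0 0.1;0 0 -3 0 0 0 0.1;0 0 -3 0 0 0 0.1"

```text
time_s: 4.2
ee_pos: [0.457, -0.1353, 0.1962]
tcp_rot: [0.937, 0.35, -0.0, -0.0]
contact_force: [-0.5, 0.3, -1.4]
width: 0.273
```

Run:
```python
from st import *
c=snap('wrist','w2');b=snap('top','t2')
levels('w2',.38,.53,-.21,-.06,[.024,.048,.072,.096])
levels('t2',.38,.53,-.21,-.06,[.024,.048,.072,.096])
cv2.imwrite('pics/w2b.png',np.hstack([c['image'][100:340,150:400],b['image'][180:300,240:370].repeat(2,0).repeat(2,1)]))
to(608.7,-2.1,196,-39)
```

```text
0.024 1423 med z 0.0237 mean [ 0.4635 -0.129 ] rect [ 455.4 -134.2] [79.7 58.1] 31.1
0.048 668 med z 0.0477 mean [ 0.4635 -0.1242] rect [ 456.7 -131.9] [43.8 44.1] 30.9
0.072 944 med z 0.0719 mean [ 0.4555 -0.1338] rect [ 455.  -134.3] [34.8 34.8] 47.8
0.096 0
0.024 0
0.048 0
0.072 0
0.096 0
MOVE [ 6.736 -0.024 -0.018] [-0.02   0.003 -1.666] | at [ 456.7 -135.2  195.6] F [-0.8 -0.5 -0.4] w 0.276 t 4.3
```

View pics/w2b.png

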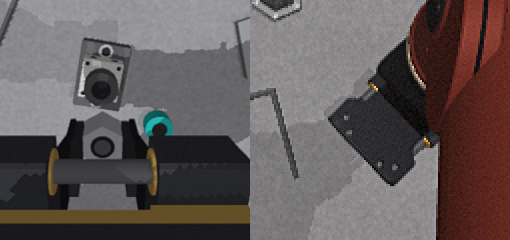

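Held nut at (103,147), with the spacer still on the riser and nothing disturbed. Moving most of the way to the hex nest, then measuring it.

apply_moves:
  series: "0.4 0 0 0 0 -0.1 0.1;1.2 0 0 0 0 -0.4 0.1;2 0 0 0 0 -0.8 0.1;2.8 0 0 0 0 -1.1 0.1;3.6 0 0 0 0 -1.4 0.1;4.2 0 0 0 0 -1.65 0.1;4.5 0 0 0 0 -1.65 0.1;4.5 0 0 0 0 -1.65 0.1;4.5 0 0 0 0 -1.65 0.1"

```text
time_s: 5.2
ee_pos: [0.5581, -0.0472, 0.1951]
tcp_rot: [0.903, 0.429, -0.001, -0.001]
contact_force: [0.2, -0.1, -1.5]
width: 0.274
```

Run:
```python
from n import *
c=snap('wrist','w3')
nests('w3',[('hexN',.607,-.004,.045)])
levels('w3',.56,.66,-.05,.05,[.010],.003)
to(608,-2,90,-39)
```

```text
hexN rim [607.4  -5.1] [64.2 56.9] 52.9 | dark [606.6 -17.5] [22.9 11. ] 11.0 hexphase 24.4
0.01 1047 med z 0.0097 mean [ 0.6079 -0.0021] rect [607.2  -2.5] [62.6 55.6] 53.1
MOVE [2.235 0.343 3.507] [-0.023  0.009 -0.029] | at [557.9 -47.6 195.3] F [-0.1 -0.3 -0.7] w 0.27 t 5.25
```

```bash
python3 -c "
from h import *
to(607.5,-2.3,90,-37);to(607.5,-2.3,38,-37)"
```

```text
MOVE [2.217 0.336 3.507] [-0.023  0.009 -0.362] | at [557.9 -47.6 195.3] F [-0.1 -0.3 -0.7] w 0.27 t 5.25
MOVE [2.218 0.34  5.241] [-0.023  0.009 -0.362] | at [557.9 -47.6 195.3] F [-0.1 -0.3 -0.7] w 0.27 t 5.25
```

apply_moves:
  series: "0.6 0.1 0 0 0 -0.1 0.1;1.4 0.2 0.4 0 0 -0.36 0.1;2 0.3 1.2 0 0 -0.36 0.1;2.22 0.34 2 0 0 -0.36 0.1;2.22 0.34 2.8 0 0 -0.36 0.1;2.22 0.34 3.5 0 0 -0.36 0.1;2.22 0.34 4.1 0 0 -0.36 0.1;2.22 0.34 4.6 0 0 -0.36 0.1;2.22 0.34 4.9 0 0 -0.36 0.1;2.22 0.34 5.1 0 0 -0.36 0.1;2.22 0.34 5.15 0 0 -0.36 0.1;2.22 0.34 5.2 0 0 -0.36 0.1;2.22 0.34 5.2 0 0 -0.36 0.1"

```text
time_s: 6.55
ee_pos: [0.6079, -0.0023, 0.0398]
tcp_rot: [0.895, 0.446, -0.001, -0.001]
contact_force: [-0.4, 0.4, -0.4]
width: 0.276
```

```bash
python3 -c "
from h import *
to(607.5,-2.3,37.5,-37)"
```

```text
MOVE [-0.01  -0.011  0.075] [-0.016  0.003 -0.003] | at [607.9  -2.3  39.8] F [-0.4  0.4 -0.4] w 0.276 t 6.55
```

apply_moves:
  series: "0 0 0.03 0 0 0 0.1;0 0 0.05 0 0 0 0.1;0 0 0.06 0 0 0 0.1;0 0 0.07 0 0 0 0.1;0 0 0.07 0 0 0 0.1;0 0 0.07 0 0 0 0.1"

```text
time_s: 7.15
ee_pos: [0.6079, -0.0023, 0.0377]
tcp_rot: [0.895, 0.446, -0.001, -0.001]
contact_force: [0.0, -0.4, -0.9]
width: 0.273
```

apply_moves:
  series: "0 0 0.01 0 0 0 0.1;0 0 0.02 0 0 0 0.1;0 0 0.03 0 0 0 0.1;0 0 0.03 0 0 0 0.1"

```text
time_s: 7.55
ee_pos: [0.608, -0.0023, 0.0376]
tcp_rot: [0.895, 0.446, -0.001, -0.0]
contact_force: [-4.2, 0.4, 9.6]
width: 0.275
```

apply_moves:
  series: "0 0 0 0 0 0 0.28;0 0 0 0 0 0 0.3;0 0 0 0 0 0 0.34;0 0 0 0 0 0 0.4;0 0 0 0 0 0 0.45;0 0 0 0 0 0 0.5;0 0 0 0 0 0 0.5;0 0 -0.3 0 0 0 0.5;0 0 -0.9 0 0 0 0.5;0 0 -1.8 0 0 0 0.5;0 0 -2.8 0 0 0 0.6;0 0 -3.8 0 0 0 0.6;0 0 -4.5 0 0 0 0.6;0 0 -4.5 0 0 0 0.6"

```text
time_s: 8.95
ee_pos: [0.61, -0.002, 0.177]
tcp_rot: [0.895, 0.446, 0.002, 0.001]
contact_force: [0.1, -0.5, 0.6]
width: 0.595
```

```bash
python3 -c "
from h import *
to(455,-134.2,172,-55)"
```

```text
MOVE [-6.631 -1.474  0.141] [ 0.031 -0.034  2.997] | at [610.  -2. 177.] F [ 0.1 -0.5  0.6] w 0.595 t 8.95
```

apply_moves:
  series: "-0.3 -0.1 0 0 0 0.2 0.7;-0.9 -0.2 0 0 0 0.5 0.7;-1.5 -0.3 0 0 0 0.8 0.7;-2.1 -0.5 0 0 0 1 0.7;-2.3 -0.5 0 0 0 1 0.7;-2.3 -0.5 0 0 0 1 0.7"

```text
time_s: 9.55
ee_pos: [0.5558, -0.0491, 0.1764]
tcp_rot: [0.917, 0.398, 0.002, 0.001]
contact_force: [-0.2, 0.1, -0.1]
width: 0.697
```

Run:
```python
from st import *
c=snap('wrist','w4')
levels('w4',.56,.66,-.05,.05,[.010,.027],.004)
hexfit('w4',.027,.608,-.002,.022,.006)
cv2.imwrite('pics/w4b.png',c['image'])
to(455,-134.2,172,-55)
```

```text
0.01 1208 med z 0.0097 mean [ 0.6079 -0.0021] rect [607.3  -2.6] [63.2 55.9] 52.3
0.027 491 med z 0.0269 mean [ 0.607  -0.0026] rect [606.9  -2.8] [26.1 24. ] 53.2
circ [607.1  -2.4] 13.45 phase -6.732312351433305
MOVE [-4.4   -0.514  0.134] [ 0.027 -0.034  1.992] | at [556.4 -48.3 176.5] F [-0.6  0.5  0.6] w 0.7 t 9.6
```

View pics/w4b.png

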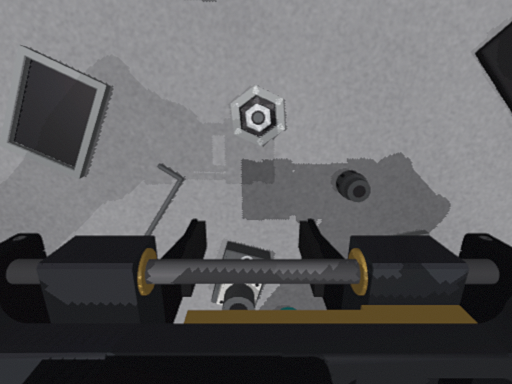

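The nut sits flat and centred in the hex nest at (258,117). Next is the spacer.

apply_moves:
  series: "-0.6 -0.1 0 0 0 0.3 0.7;-1.5 -0.2 0 0 0 0.7 0.7;-2.5 -0.3 0 0 0 1.1 0.7;-3.4 -0.4 0.1 0 0 1.5 0.7;-4.1 -0.5 0.13 0 -0.03 2 0.7;-4.4 -0.51 0.13 0 -0.03 2 0.7;-4.4 -0.51 0.13 0 -0.03 2 0.7;-4.4 -0.51 0.13 0 -0.03 2 0.7"

```text
time_s: 10.4
ee_pos: [0.4561, -0.1335, 0.1724]
tcp_rot: [0.954, 0.301, 0.001, 0.001]
contact_force: [0.7, -0.4, 0.4]
width: 0.7
```

Run:
```python
from st import *
c=snap('wrist','w5')
levels('w5',.38,.53,-.21,-.06,[.024,.048,.072],.006)
hexfit('w5',.072,.455,-.134,.025,.006)
to(455,-134.2,82.5,-55)
```

```text
0.024 1569 med z 0.0237 mean [ 0.4657 -0.1285] rect [ 455.3 -134.3] [79.7 58.2] 31.1
0.048 780 med z 0.0477 mean [ 0.4644 -0.1246] rect [ 456.7 -132. ] [43.8 44.2] 31.3
0.072 1127 med z 0.0718 mean [ 0.4556 -0.1338] rect [ 454.7 -134.1] [35.4 34.5] 36.5
circ [ 455.4 -133.7] 18.43 phase 26.1317997619675
MOVE [-0.055 -0.006  2.994] [ 0.028 -0.015  0.013] | at [ 456.2 -133.3  172.3] F [-0.7 -0.3 -0.4] w 0.697 t 10.45
```

apply_moves:
  series: "-0.03 0 0.5 0.03 0 0 0.7;-0.04 0 1.2 0.03 -0.01 0 0.7;-0.04 0 1.9 0.03 -0.01 0 0.65;-0.04 0 2.5 0.03 -0.01 0 0.6;-0.04 0 2.9 0.03 -0.01 0 0.55;-0.04 0 2.99 0.03 -0.01 0 0.52;-0.04 0 2.99 0.03 -0.01 0 0.5;-0.04 0 2.99 0.03 -0.01 0 0.47;-0.04 0 2.99 0.03 -0.01 0 0.44;-0.04 0 2.99 0.03 -0.01 0 0.42;-0.04 0 2.99 0.03 -0.01 0 0.4;-0.04 0 2.99 0.03 -0.01 0 0.3;-0.04 0 2.99 0.03 -0.01 0 0.2;-0.04 0 2.99 0.03 -0.01 0 0.2"
  grip_force: 20

```text
time_s: 11.85
ee_pos: [0.4557, -0.1343, 0.0829]
tcp_rot: [0.954, 0.301, 0.0, 0.0]
contact_force: [-1.3, 0.0, 4.6]
width: 0.398
```

apply_moves:
  series: "0 0 -0.2 0 0 0 0.2;0 0 -0.6 0 0 0 0.2;0 0 -1.2 0 0 0 0.2;0 0 -2 0 0 0 0.2;0 0 -2.7 0 0 0 0.2;0 0 -3 0 0 0 0.2;0 0 -3 0 0 0 0.2;0 0 -3 0 0 0 0.2"

```text
time_s: 12.65
ee_pos: [0.4552, -0.1342, 0.1723]
tcp_rot: [0.954, 0.301, 0.0, -0.0]
contact_force: [-0.0, 0.7, -1.6]
width: 0.393
```

Run:
```python
from st import *
c=snap('wrist','w6')
levels('w6',.38,.53,-.21,-.06,[.024,.048,.072],.006)
to(619,-263,173,-55)
```

```text
0.024 1484 med z 0.0237 mean [ 0.4683 -0.1266] rect [ 455.3 -134.2] [79.7 58. ] 31.1
0.048 1827 med z 0.0477 mean [ 0.4575 -0.1312] rect [ 456.5 -132. ] [43.9 43.9] 30.8
0.072 0
MOVE [ 2.007  6.658 -0.042] [-0.009  0.002  0.012] | at [ 454.9 -134.1  171.9] F [ 0.1 -0.5 -1.2] w 0.392 t 12.7
```

apply_moves:
  series: "0 0.5 0 0 0 0 0.2;0 1.5 0 0 0 0 0.2;0 2.5 0 0 0 0 0.2;0 3.5 0 0 0 0 0.2;0 4.5 0 0 0 0 0.2;0 5.5 0 0 0 0 0.2;0 6.3 0 0 0 0 0.2;0 6.65 0 0 0 0 0.2;0 6.65 0 0 0 0 0.2;0 6.65 0 0 0 0 0.2"

```text
time_s: 13.7
ee_pos: [0.5692, -0.2966, 0.171]
tcp_rot: [0.953, 0.302, -0.001, -0.001]
contact_force: [-0.8, 0.4, -1.4]
width: 0.393
```

Run:
```python
from n import *
c=snap('wrist','w7')
nests('w7',[('rndN',.619,-.263,.06)])
levels('w7',.56,.69,-.33,-.2,[.010],.003)
cv2.imwrite('pics/w7.png',c['image'])
to(619,-263,90,-55)
```

```text
rndN rim [ 617.2 -264.7] [74.3 73.7] 59.1 | dark [ 605.3 -271.4] [17.5 42.7] 35.2 hexphase -26.8
0.01 2779 med z 0.0097 mean [ 0.6193 -0.2612] rect [ 617.9 -262.3] [72.1 72.3] 59.1
MOVE [1.996 0.054 2.712] [-0.02   0.004  0.021] | at [ 569.2 -296.2  171.4] F [ 0.7  0.4 -1.3] w 0.396 t 13.75
```

View pics/w7.png

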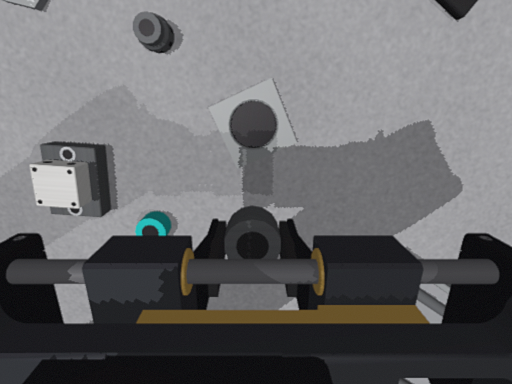

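The spacer is held squarely at (252,235), with the round nest ahead at (253,122). Riser and plate (72,180) are still in place.

```bash
python3 -c "
from h import *
to(618,-262.6,40,-55)"
```

```text
MOVE [1.977 0.027 4.379] [-0.02   0.004  0.021] | at [ 569.2 -296.2  171.4] F [ 0.7  0.4 -1.3] w 0.396 t 13.75
```

apply_moves:
  series: "0.4 0 0.1 -0.02 0 0 0.2;1 0 0.5 -0.02 0 0 0.2;1.6 0.03 1 -0.02 0 0 0.2;1.98 0.03 1.7 -0.02 0 0 0.2;1.98 0.03 2.5 -0.02 0 0 0.2;1.98 0.03 3.2 -0.02 0 0 0.2;1.98 0.03 3.8 -0.02 0 0 0.2;1.98 0.03 4.1 -0.02 0 0 0.2;1.98 0.03 4.25 -0.02 0 0 0.2;1.98 0.03 4.34 -0.02 0 0 0.2;1.98 0.03 4.38 -0.02 0 0 0.2;1.98 0.03 4.38 -0.02 0 0 0.2;1.98 0.03 4.38 -0.02 0 0 0.2"

```text
time_s: 15.05
ee_pos: [0.6185, -0.2628, 0.0407]
tcp_rot: [0.953, 0.302, 0.0, 0.0]
contact_force: [-0.2, 0.4, -2.1]
width: 0.393
```

Contact is expected at about 37.9 mm.

apply_moves:
  series: "0 0 0.03 0 0 0 0.2;0 0 0.05 0 0 0 0.2;0 0 0.07 0 0 0 0.2;0 0 0.08 0 0 0 0.2;0 0 0.09 0 0 0 0.2;0 0 0.09 0 0 0 0.2;0 0 0.09 0 0 0 0.2"

```text
time_s: 15.75
ee_pos: [0.6185, -0.2628, 0.0381]
tcp_rot: [0.953, 0.302, 0.0, 0.0]
contact_force: [-0.3, 0.1, 0.5]
width: 0.395
```

apply_moves:
  series: "0 0 0.01 0 0 0 0.2;0 0 0.01 0 0 0 0.41;0 0 0.01 0 0 0 0.44;0 0 0.01 0 0 0 0.48;0 0 0.01 0 0 0 0.52;0 0 0.01 0 0 0 0.56;0 0 0.01 0 0 0 0.6;0 0 0 0 0 0 0.6;0 0 -0.3 0 0 0 0.6;0 0 -0.9 0 0 0 0.6;0 0 -1.8 0 0 0 0.6;0 0 -2.8 0 0 0 0.65;0 0 -3.6 0 0 0 0.7;0 0 -3.8 0 0 0 0.7;0 0 -3.8 0 0 0 0.7"

```text
time_s: 17.25
ee_pos: [0.619, -0.2629, 0.1536]
tcp_rot: [0.953, 0.302, 0.001, 0.001]
contact_force: [0.3, 0.0, -0.1]
width: 0.695
```

```bash
python3 -c "
from h import *
to(569,-296,152,-57);to(456.5,-132,152,-59)"
```

```text
MOVE [-1.998 -0.057  0.051] [ 0.029 -0.014  0.353] | at [ 619.  -262.9  153.6] F [ 0.3  0.  -0.1] w 0.695 t 17.25
MOVE [-1.921 -6.686  0.031] [ 0.029 -0.015  0.686] | at [ 619.  -262.9  153.6] F [ 0.3  0.  -0.1] w 0.695 t 17.25
```

apply_moves:
  series: "-0.4 0 0 0 0 0.1 0.75;-1 0 0 0 0 0.2 0.75;-1.6 0 0 0 0 0.3 0.75;-1.92 0 0 0 0 0.35 0.75;-1.92 0 0 0 0 0.35 0.75;-1.92 0 0 0 0 0.35 0.75"

```text
time_s: 17.85
ee_pos: [0.5718, -0.2962, 0.1536]
tcp_rot: [0.959, 0.284, 0.001, 0.001]
contact_force: [0.6, 0.4, -0.1]
width: 0.749
```

Run:
```python
from st import *
c=snap('wrist','w8')
levels('w8',.56,.69,-.33,-.2,[.010,.027],.004)
hexfit('w8',.027,.618,-.2626,.025,.005)
to(456.5,-132,152,-59)
```

```text
0.01 3113 med z 0.0097 mean [ 0.6194 -0.2613] rect [ 617.8 -262.4] [72.2 72.2] 59.0
0.027 1087 med z 0.0268 mean [ 0.6176 -0.2626] rect [ 617.3 -262.5] [33.9 34.7] 32.4
circ [ 617.3 -262.8] 17.79 phase 19.80302975844265
MOVE [-0.261 -6.676  0.033] [ 0.028 -0.021  0.341] | at [ 572.3 -295.6  153.6] F [ 0.9 -0.  -0.4] w 0.752 t 17.9
```

Spacer is flat (top at 27 mm) and centred. Next is the riser.

apply_moves:
  series: "0 -0.5 0 0 0 0.1 0.75;-0.1 -1.5 0 0 0 0.2 0.75;-0.1 -2.5 0 0 0 0.34 0.75;-0.2 -3.5 0 0 0 0.34 0.75;-0.2 -4.5 0 0 0 0.34 0.75;-0.26 -5.5 0 0.03 0 0.34 0.75;-0.26 -6.3 0.03 0.03 -0.02 0.34 0.75;-0.26 -6.68 0.03 0.03 -0.02 0.34 0.75;-0.26 -6.68 0.03 0.03 -0.02 0.34 0.75;-0.26 -6.68 0.03 0.03 -0.02 0.34 0.75"

```text
time_s: 18.9
ee_pos: [0.4573, -0.1324, 0.1524]
tcp_rot: [0.964, 0.267, 0.0, 0.0]
contact_force: [0.6, -0.5, 0.3]
width: 0.754
```

Run:
```python
from st import *
c=snap('wrist','w9')
levels('w9',.38,.53,-.21,-.06,[.024,.048],.006)
to(456.6,-132,58.5,-59)
```

```text
0.024 1922 med z 0.0238 mean [ 0.4634 -0.131 ] rect [ 455.6 -134.1] [79.2 58.3] 31.0
0.048 2089 med z 0.0477 mean [ 0.4575 -0.1314] rect [ 456.7 -131.9] [44.1 44. ] 31.0
MOVE [-0.009 -0.034  3.127] [ 0.004 -0.006 -0.004] | at [ 457.3 -132.7  152.3] F [-0.8  0.1 -0.1] w 0.751 t 18.95
```

apply_moves:
  series: "0 -0.02 0.5 0 0 0 0.75;0 -0.02 1.2 0 0 0 0.75;0 -0.02 1.9 0 0 0 0.7;0 -0.02 2.6 0 0 0 0.67;0 -0.02 3 0 0 0 0.63;0 -0.02 3.13 0 0 0 0.6;0 -0.02 3.13 0 0 0 0.57;0 -0.02 3.13 0 0 0 0.55;0 -0.02 3.13 0 0 0 0.53;0 -0.02 3.13 0 0 0 0.51;0 -0.02 3.13 0 0 0 0.49;0 -0.02 3.13 0 0 0 0.4;0 -0.02 3.13 0 0 0 0.3;0 -0.02 3.13 0 0 0 0.3"
  grip_force: 25

```text
time_s: 20.35
ee_pos: [0.4573, -0.1322, 0.0589]
tcp_rot: [0.964, 0.267, 0.001, 0.0]
contact_force: [-1.1, -0.8, 5.5]
width: 0.503
```

apply_moves:
  series: "0 0 -0.2 0 0 0 0.3;0 0 -0.6 0 0 0 0.3;0 0 -1.2 0 0 0 0.3;0 0 -2 0 0 0 0.3;0 0 -2.7 0 0 0 0.3;0 0 -3 0 0 0 0.3;0 0 -3 0 0 0 0.3;0 0 -3 0 0 0 0.3"

```text
time_s: 21.15
ee_pos: [0.4567, -0.1322, 0.1483]
tcp_rot: [0.964, 0.267, 0.0, 0.0]
contact_force: [0.4, 0.3, -3.4]
width: 0.502
```

Run:
```python
from st import *
c=snap('wrist','w10')
levels('w10',.38,.53,-.21,-.06,[.024,.048],.006)
to(625.6,291,149,-21)
to(582,257,149,-21)
```

```text
0.024 2827 med z 0.0237 mean [ 0.4691 -0.126 ] rect [ 468.2 -126.5] [49.7 58. ] 30.9
0.048 0
MOVE [12.092 -9.193 -0.037] [-3.000e-03  0.000e+00 -6.338e+00] | at [ 456.5 -132.1  147.9] F [-0.1  0.7 -3.5] w 0.502 t 21.2
MOVE [10.263 -8.969 -0.037] [-3.000e-03  0.000e+00 -6.338e+00] | at [ 456.5 -132.1  147.9] F [-0.1  0.7 -3.5] w 0.502 t 21.2
```

```bash
python3 -c "
from h import *
to(604,235,149,-21)"
```

```text
MOVE [10.514 -7.963 -0.037] [-3.000e-03  0.000e+00 -6.338e+00] | at [ 456.5 -132.1  147.9] F [-0.1  0.7 -3.5] w 0.502 t 21.2
```

apply_moves:
  series: "0.5 -0.4 0 0 0 -0.3 0.3;1.4 -1.1 0 0 0 -0.9 0.3;2.3 -1.75 0 0 0 -1.5 0.3;3.2 -2.4 0 0 0 -2.1 0.3;4.1 -3.1 0 0 0 -2.7 0.3;5 -3.8 0 0 0 -3.3 0.3;5.9 -4.5 0 0 0 -3.9 0.3;6.8 -5.15 0 0 0 -4.5 0.3;7.7 -5.8 0 0 0 -5 0.3;8.6 -6.5 0 0 0 -5.5 0.3;9.5 -7.2 0 0 0 -6 0.3;10.2 -7.7 0 0 0 -6.34 0.3;10.5 -7.96 0 0 0 -6.34 0.3;10.5 -7.96 0 0 0 -6.34 0.3;10.5 -7.96 0 0 0 -6.34 0.3;10.5 -7.96 0 0 0 -6.34 0.3"

```text
time_s: 22.8
ee_pos: [0.6036, 0.2331, 0.1476]
tcp_rot: [0.825, 0.566, -0.001, 0.0]
contact_force: [-0.4, -0.0, -4.1]
width: 0.504
```

Run:
```python
from n import *
c=snap('wrist','w11')
levels('w11',.56,.69,.235,.36,[.010],.003)
cv2.imwrite('pics/w11.png',c['image'])
to(625.6,291,40,-21)
```

```text
0.01 2339 med z 0.0097 mean [0.6256 0.2925] rect [624.9 290.2] [75.7 76.1] 68.8
MOVE [ 2.068 -0.015  3.592] [-0.     0.008 -0.018] | at [603.7 233.1 147.8] F [ 0.7  0.  -3.3] w 0.5 t 22.85
```

View pics/w11.png

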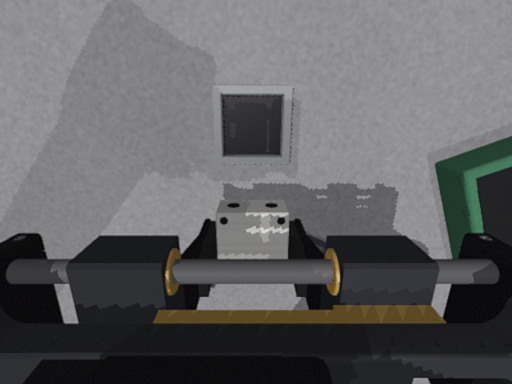

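Riser held square at (253,230) and aligned with the square nest at (253,127).

```bash
python3 -c "
from h import *
to(625,290.3,40,-21.1)"
```

```text
MOVE [ 2.039 -0.025  3.592] [ 0.     0.008 -0.001] | at [603.7 233.1 147.8] F [ 0.7  0.  -3.3] w 0.5 t 22.85
```

apply_moves:
  series: "0.4 0 0 0 0 0 0.3;1 0 0 0 0 0 0.3;1.6 -0.02 0.3 0 0 0 0.3;2.04 -0.02 1 0 0.01 0 0.3;2.04 -0.02 1.8 0 0.01 0 0.3;2.04 -0.02 2.5 0 0.01 0 0.3;2.04 -0.02 3 0 0.01 0 0.3;2.04 -0.02 3.3 0 0.01 0 0.3;2.04 -0.02 3.48 0 0.01 0 0.3;2.04 -0.02 3.55 0 0.01 0 0.3;2.04 -0.02 3.59 0 0.01 0 0.3;2.04 -0.02 3.59 0 0.01 0 0.3;2.04 -0.02 3.59 0 0.01 0 0.3"

```text
time_s: 24.15
ee_pos: [0.6254, 0.2905, 0.0407]
tcp_rot: [0.825, 0.566, 0.001, 0.0]
contact_force: [0.8, 0.2, -2.7]
width: 0.505
```

apply_moves:
  series: "0 0 0.03 0 0 0 0.3;0 0 0.05 0 0 0 0.3;0 0 0.07 0 0 0 0.3;0 0 0.08 0 0 0 0.3;0 0 0.09 0 0 0 0.3;0 0 0.09 0 0 0 0.3;0 0 0.09 0 0 0 0.3"

```text
time_s: 24.85
ee_pos: [0.6255, 0.2904, 0.038]
tcp_rot: [0.825, 0.566, 0.001, 0.0]
contact_force: [-0.6, 0.4, -2.2]
width: 0.503
```

apply_moves:
  series: "0 0 0.01 0 0 0 0.3;0 0 0.02 0 0 0 0.3;0 0 0.02 0 0 0 0.3;0 0 0.02 0 0 0 0.3"

```text
time_s: 25.25
ee_pos: [0.6255, 0.2905, 0.038]
tcp_rot: [0.825, 0.566, 0.001, 0.0]
contact_force: [-3.6, -1.6, 5.4]
width: 0.505
```

Contact. Now releasing.

apply_moves:
  series: "0 0 0 0 0 0 0.5;0 0 0 0 0 0 0.52;0 0 0 0 0 0 0.55;0 0 0 0 0 0 0.59;0 0 0 0 0 0 0.63;0 0 0 0 0 0 0.67;0 0 0 0 0 0 0.67;0 0 -0.3 0 0 0 0.67;0 0 -0.9 0 0 0 0.67;0 0 -1.8 0 0 0 0.7;0 0 -2.8 0 0 0 0.8;0 0 -3.6 0 0 0 0.9;-0.5 0 -3.8 0 0 0 1;-1.2 0 -3.8 0 0 0 1;-1.8 0 -3.8 0 0 0 1;-2 0 -3.8 0 0 0 1;-2 0 -3.8 0 0 0 1"

```text
time_s: 26.95
ee_pos: [0.6038, 0.2331, 0.1524]
tcp_rot: [0.825, 0.565, 0.001, 0.001]
contact_force: [0.4, 0.2, -0.5]
width: 0.999
```

Run:
```python
from m import *
snap('wrist','w12')
levels('w12',.56,.69,.235,.36,[.010,.027],.004)
to(455.5,-134.2,150,-59)
```

```text
0.01 2295 med z 0.0096 mean [0.6258 0.2922] rect [624.7 289.8] [75.9 76.2] 68.7
0.027 2166 med z 0.0267 mean [0.6253 0.2911] rect [625.  290.6] [42.9 44. ] 68.8
MOVE [-13.238  -0.181   0.064] [ 0.008 -0.013  6.309] | at [603.8 234.2 152.3] F [ 0.7 -0.8  0. ] w 0.999 t 27.0
```

Riser is flat and aligned. Back to the plate.

apply_moves:
  series: "-0.5 0 0 0 0 0.3 1;-1.4 0 0 0 0 0.9 1;-2.5 0 0 0 0 1.5 1;-3.6 0 0 0 0 2.1 1;-4.7 -0.1 0 0 0 2.7 1;-5.8 -0.1 0 0 0 3.3 1;-6.9 -0.1 0 0 0 3.9 1;-8 -0.1 0 0 0 4.5 1;-9.1 -0.1 0 0 0 5 1;-10.2 -0.15 0 0 0 5.5 1;-11.3 -0.18 0 0 0 6 1;-12.4 -0.18 0.05 0 0 6.3 1;-13 -0.18 0.06 0 0 6.3 1;-13.24 -0.18 0.06 0 0 6.31 1;-13.24 -0.18 0.06 0 0 6.31 1;-13.24 -0.18 0.06 0 0 6.31 1;-13.24 -0.18 0.06 0 0 6.31 1"

```text
time_s: 28.7
ee_pos: [0.456, -0.1329, 0.1501]
tcp_rot: [0.963, 0.268, 0.001, -0.0]
contact_force: [-0.3, 0.4, 0.4]
width: 0.998
```

Run:
```python
from m import *
snap('wrist','w13')
levels('w13',.38,.53,-.21,-.06,[.024],.006)
to(455.5,-134.2,34.5,-59)
```

```text
0.024 4232 med z 0.0237 mean [ 0.4573 -0.133 ] rect [ 455.5 -134.1] [79.2 58.1] 31.2
MOVE [-0.039  0.024  3.854] [ 0.001 -0.017  0.017] | at [ 456.  -133.1  150.1] F [-0.9  0.3  0.4] w 1.0 t 28.75
```

apply_moves:
  series: "-0.04 0.02 0.5 0 -0.01 0 1;-0.04 0.02 1.3 0 -0.01 0 1;-0.04 0.02 2.1 0 -0.01 0 0.95;-0.04 0.02 2.9 0 -0.01 0 0.9;-0.04 0.02 3.5 0 -0.01 0 0.85;-0.04 0.02 3.8 0 -0.01 0 0.8;-0.04 0.02 3.85 0 -0.01 0 0.77;-0.04 0.02 3.85 0 -0.01 0 0.74;-0.04 0.02 3.85 0 -0.01 0 0.71;-0.04 0.02 3.85 0 -0.01 0 0.68;-0.04 0.02 3.85 0 -0.01 0 0.65;-0.04 0.02 3.85 0 -0.01 0 0.55;-0.04 0.02 3.85 0 -0.01 0 0.45;-0.04 0.02 3.85 0 -0.01 0 0.45"
  grip_force: 40

```text
time_s: 30.15
ee_pos: [0.4559, -0.1344, 0.0352]
tcp_rot: [0.963, 0.268, 0.001, 0.0]
contact_force: [-0.9, -1.0, 6.1]
width: 0.666
```

apply_moves:
  series: "0 0 0 0 0 0 0.45;0 0 -0.2 0 0 0 0.45;0 0 -0.6 0 0 0 0.45;0 0 -1.2 0 0 0 0.45;0 0 -2 0 0 0 0.45;0 0 -2.7 0 0 0 0.45;0 0 -3 0 0 0 0.45;0 0 -3 0 0 0 0.45;0 0 -3 0 0 0 0.45"

```text
time_s: 31.05
ee_pos: [0.4551, -0.1343, 0.1245]
tcp_rot: [0.963, 0.268, 0.0, 0.0]
contact_force: [0.3, -0.0, -7.0]
width: 0.663
```

Run:
```python
from m import *
to(444.5-22.3,150.6-56,125,-68.3)
to(444.5-65*.93,150.6-65*.37,125,-68.3)
to(444.5,150.6,125,-68.3)
```

```text
MOVE [ 2.999 -7.1   -0.017] [ 0.004 -0.006  1.565] | at [ 455.1 -134.3  124.5] F [ 0.3 -0.  -7. ] w 0.663 t 31.05
MOVE [ 2.46  -8.669 -0.018] [ 0.004 -0.006  1.565] | at [ 455.1 -134.3  124.5] F [ 0.3 -0.  -7. ] w 0.663 t 31.05
MOVE [ 4.599 -8.315 -0.017] [ 0.004 -0.006  1.565] | at [ 455.1 -134.3  124.5] F [ 0.3 -0.  -7. ] w 0.663 t 31.05
```

Run:
```python
from n import *
for f in('w4','top0'):
  levels(f,.36,.53,.08,.22,[.010],.003); nests(f,[('pl',.445,.15,.085)])
to(445,150,125,-68.3)
```

```text
0.01 3021 med z 0.0096 mean [0.4466 0.1535] rect [443.8 150.3] [112.8  92.8] 21.6
pl rim [481.4  88.5] [131.9 271. ] 33.6 | dark [443.9 149.8] [93.7 69.5] 21.7 hexphase -8.6
0.01 590 med z 0.0103 mean [0.443  0.1497] rect [437.5 168.7] [112.7 130.4] 21.7
pl rim [393.7 116.1] [249.3  82.2] 45.7 | dark [444.5 150.6] [94.8 73.5] 21.7 hexphase -8.7
MOVE [ 4.603 -8.289 -0.017] [ 0.004 -0.006  1.565] | at [ 455.1 -134.3  124.5] F [ 0.3 -0.  -7. ] w 0.663 t 31.05
```

apply_moves:
  series: "0.2 -0.3 0 0 0 0.1 0.45;0.5 -1 0 0 0 0.2 0.45;1 -1.8 0 0 0 0.4 0.45;1.45 -2.6 0 0 0 0.6 0.45;1.9 -3.4 0 0 0 0.8 0.45;2.35 -4.2 0 0 0 1 0.45;2.8 -5 0 0 0 1.2 0.45;3.2 -5.8 0 0 0 1.4 0.45;3.65 -6.6 0 0 0 1.56 0.45;4.1 -7.4 0 0 0 1.56 0.45;4.4 -8 0 0 0 1.56 0.45;4.58 -8.3 0 0 0 1.56 0.45;4.58 -8.3 0 0 0 1.56 0.45;4.58 -8.3 0 0 0 1.56 0.45;4.58 -8.3 0 0 0 1.56 0.45"

```text
time_s: 32.55
ee_pos: [0.4443, 0.1484, 0.1241]
tcp_rot: [0.982, 0.188, -0.0, 0.0]
contact_force: [-0.6, -0.1, -6.7]
width: 0.66
```

Run:
```python
from h import *
c=snap('wrist','w14');b=snap('scene','s14')
cv2.imwrite('pics/v14.png',np.hstack([c['image'],b['image']])[:, :][::1]) if 0 else cv2.imwrite('pics/v14.png',cv2.resize(np.hstack([c['image'],b['image'][:,100:388]]),(800,384)))
to(444.2,150.3,41,-68.3)
```

```text
MOVE [ 0.011 -0.052  2.779] [ 0.007 -0.004 -0.011] | at [444.4 148.8 124.4] F [-0.3  0.1 -6.1] w 0.662 t 32.65
```

View pics/v14.png

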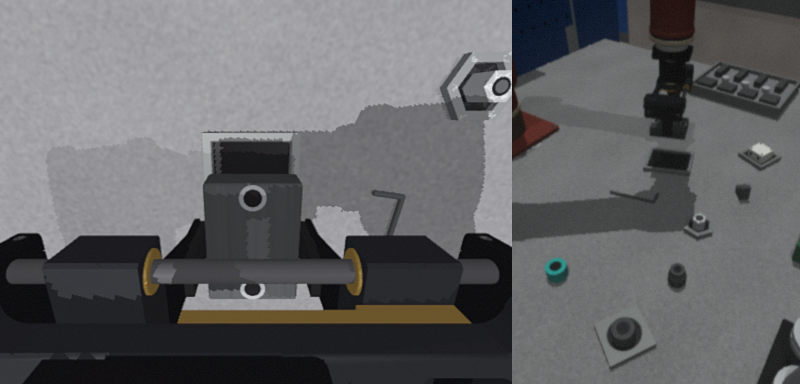

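The plate is held level at (252,235) and aligned with its nest at (252,160). The scene view shows the other three parts in their nests. Lowering; contact is expected near 38.2 mm.

apply_moves:
  series: "0.01 -0.03 0.3 0 0 0 0.45;0.01 -0.04 0.8 0 0 0 0.45;0.01 -0.04 1.4 0 0 0 0.45;0.01 -0.04 2 0 0 0 0.45;0.01 -0.04 2.4 0 0 0 0.45;0.01 -0.04 2.6 0 0 0 0.45;0.01 -0.04 2.72 0 0 0 0.45;0.01 -0.04 2.78 0 0 0 0.45;0.01 -0.04 2.8 0 0 0 0.45;0.01 -0.04 2.81 0 0 0 0.45;0.01 -0.04 2.81 0 0 0 0.45"

```text
time_s: 33.75
ee_pos: [0.4446, 0.15, 0.0404]
tcp_rot: [0.982, 0.188, 0.001, 0.0]
contact_force: [-0.4, 0.5, -6.2]
width: 0.66
```

apply_moves:
  series: "0 0 0.02 0 0 0 0.45;0 0 0.03 0 0 0 0.45;0 0 0.04 0 0 0 0.45;0 0 0.05 0 0 0 0.45;0 0 0.05 0 0 0 0.45"

```text
time_s: 34.25
ee_pos: [0.4445, 0.15, 0.0389]
tcp_rot: [0.982, 0.188, 0.001, 0.0]
contact_force: [-0.7, 0.3, -5.9]
width: 0.664
```

apply_moves:
  series: "0 0 0.01 0 0 0 0.45;0 0 0.02 0 0 0 0.45;0 0 0.03 0 0 0 0.45;0 0 0.03 0 0 0 0.45;0 0 0.03 0 0 0 0.45"

```text
time_s: 34.75
ee_pos: [0.4445, 0.15, 0.0382]
tcp_rot: [0.982, 0.188, 0.001, 0.0]
contact_force: [-3.5, -1.1, 2.5]
width: 0.661
```

apply_moves:
  series: "0 0 0 0 0 0 0.66;0 0 0 0 0 0 0.69;0 0 0 0 0 0 0.72;0 0 0 0 0 0 0.76;0 0 0 0 0 0 0.8;0 0 0 0 0 0 0.85;0 0 0 0 0 0 0.85;0 0 -0.3 0 0 0 0.9;0 0 -0.9 0 0 0 0.95;0 0 -1.8 0 0 0 1;0 0 -2.8 0 0 0 1;0 0 -3.8 0 0 0 1;0 0 -4.5 0 0 0 1;0 3 -4.5 0 0 0 1;0 4 -4.5 0 0 0 1;0 5 -4.5 0 0 0 1;0 5 -4.5 0 0 0 1"

```text
time_s: 36.45
ee_pos: [0.5012, 0.0035, 0.1739]
tcp_rot: [0.983, 0.183, 0.001, 0.001]
contact_force: [0.2, 0.7, -0.2]
width: 1.0
```

Run:
```python
from m import *
b=snap('scene','s15');c=snap('wrist','w15');snap('top','t15')
for f in('w15','s15'): levels(f,.37,.52,.07,.23,[.010,.027],.004)
cv2.imwrite('pics/v15.png',cv2.resize(b['image'],(800,600)))
a=load('scene0')
A,B=cloud(a),cloud(b)
for n,x,y in [('collet',.629,-.132),('stop',.643,.129),('turq',.451,-.231)]:
  for P in(A,B):
    q=P[(np.hypot(P[...,0]-x,P[...,1]-y)<.035)&(P[...,2]>.01)];print(n,len(q),q.mean(0).round(4))
print(robot.state()['time_s'])
```

```text
0.01 2439 med z 0.0097 mean [0.4511 0.1467] rect [443.8 149.9] [112.9  91.8] 21.7
0.027 3815 med z 0.0267 mean [0.4459 0.1496] rect [443.7 149.6] [80. 59.] 21.3
0.01 325 med z 0.0099 mean [0.4672 0.1304] rect [444.8 148.4] [111.6  95. ] 21.7
0.027 449 med z 0.027 mean [0.449  0.1481] rect [446.  148.8] [75.8 60.4] 21.6
collet 335 [ 0.6374 -0.1404  0.0271]
collet 335 [ 0.6375 -0.1404  0.0271]
stop 158 [0.6474 0.1243 0.0243]
stop 160 [0.6473 0.1244 0.0241]
turq 388 [ 0.4553 -0.2376  0.0223]
turq 388 [ 0.4553 -0.2375  0.0222]
36.6
```

View pics/v15.png

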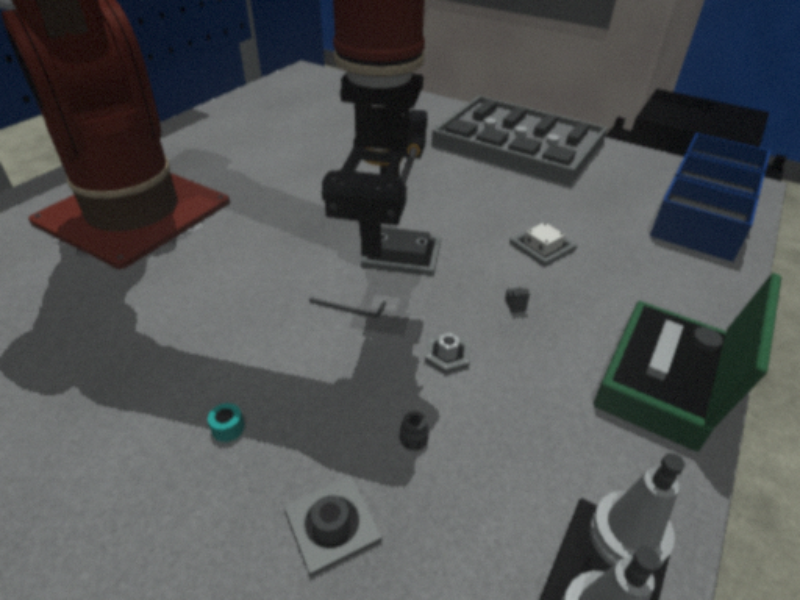

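The final view shows all four parts flat in their nests: nut (448,347), spacer (330,518), riser (545,236), plate (405,242). The bystanders and the turquoise ring have not moved. Handing in.

```bash
python3 -c "
from workcell import robot
print(robot.close_job())"
```

```text
the job is handed in; nothing more can be done
None
```

I took the stack apart from the top down and set each part into its matching nest: nut, spacer, riser, then plate. Each one was lowered to touch before I let go. The job took about 37 s of the 99 s allowed.

- **Seating:** after each placing, the wrist camera's depth showed the part's top at about 27 mm. That is the 3 mm floor plus the 24 mm part, so they sit flat. Each part is within about 1 mm of its nest's centre, and the riser and plate are within about 0.5° of their nests' angles.
- **Left alone:** the collet nut, stop block and turquoise ring are where they were in the first picture, within 0.2 mm.
- **Forces:** the highest force I read was about 10 N, when the nut touched down. I only saw readings at the end of each move.
- **Disagreements:** my first nest-rim fit gave nonsense values, so I dropped it for a simpler depth measurement. On the last plate check, the scene camera was about 2 mm off the wrist camera, within calibration. The gripper read about 34 mm on the 36 mm spacer, but it held firmly.

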